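Fit the missing push rivet in the control box cover

TASK

Fit the missing push rivet of the control box: take the orange rivet by its raised pin out of the wooden block, put it in the one empty hole of the cover until its collar lies on the cover, its pin still up, and only then press the pin home with shut fingers until it is flush. Press gently, never more than 2 kg on the cover: the cover rests on soft foam and gives way a few millimetres, so go by feel. Leave everything else on the bench as it is.

Things in the scene. Friction and masses are not known exactly. Their poses are not given: they have to be found in the camera images.
- rivet: loose orange push rivet: collar 28 mm across, 5 mm thick; below it a round shank 11 mm across, 16 mm long, with a round end; above it a round centre pin 12 mm across. Origin: middle of the collar's underside; z up towards the pin. Stands upright in the wooden block, pin up: its top 11 mm above the collar's top (up to 1.5 mm less at the start). About 30 g. Grip it by the pin, fingertips about 2 mm above the collar.
- rivet_pin (a joint): How far the orange rivet's centre pin is pushed in: 0 = fully up, 0.0095 m = home (end stop; top then 1.5 mm proud of the collar, which is flush). It moves only under about 8 N and stays where left, so pushing the rivet by its pin against something harder than 8 N drives the pin in too early.
- rivet_pin_top (a point): Middle of the top of the orange rivet's centre pin (moves with the pin).
- control_box: Grey plastic tray of the control box, 116 x 176 x 40 mm with small ears at both ends, fixed to the bench. Origin: middle of its underside; x across the short side, y along the long side, z up.
- cover: White cover of the control box, 120 x 180 x 10 mm, on a soft foam seal. Origin: middle of its underside, 50 mm above the bench; axes as the tray's. It only moves straight down: it yields several millimetres (at most 10 mm) under the force that the pin needs, and comes back up when released.
- hole_0 (a point): Middle of the mouth of a round through hole, 12.5 mm wide, in the cover's top face (at x = -36, y = -62 mm of the cover, 60 mm above the bench). Two of the three holes are filled by the black rivets; the orange one belongs in the third. z up.
- hole_1 (a point): Middle of the mouth of a round through hole, 12.5 mm wide, in the cover's top face (at x = -36, y = +62 mm of the cover, 60 mm above the bench). Two of the three holes are filled by the black rivets; the orange one belongs in the third. z up.
- hole_2 (a point): Middle of the mouth of a round through hole, 12.5 mm wide, in the cover's top face (at x = +36, y = 0 mm of the cover, 60 mm above the bench). Two of the three holes are filled by the black rivets; the orange one belongs in the third. z up.
- fitted_0: already fitted black push rivet: collar 28 mm across, 5 mm thick; below it a round shank 11 mm across, 16 mm long, with a round end; above it a round centre pin 12 mm across. Origin: middle of the collar's underside; z up towards the pin. It sits in one of the holes, pin home (1.5 mm proud), fixed to the cover.
- fitted_1: already fitted black push rivet: collar 28 mm across, 5 mm thick; below it a round shank 11 mm across, 16 mm long, with a round end; above it a round centre pin 12 mm across. Origin: middle of the collar's underside; z up towards the pin. It sits in one of the holes, pin home (1.5 mm proud), fixed to the cover.
- rivet_block: Light wooden block 60 x 60 x 26 mm, fixed to the bench, with one 13 mm upright hole in its middle that holds the orange rivet. Origin: middle of its underside.
- tape_measure: Tape measure, 40 x 91 x 67 mm, bystander, fixed.
- screwdriver: Screwdriver with a red handle, 206 mm long, bystander, fixed.
- elec_tape: Small black roll of tape, 58 mm across, 19 mm high, loose bystander.
- orange_spool: Orange spool, 62 mm across, 32 mm high, loose bystander.

How it is judged:
On the way, in this order (a step that is already met when the one before it is completed fails the run):
1. the orange rivet's collar lies on the cover, its shank in the empty hole, its pin still up (pushed in less than 4 mm) ((horizontal distance between rivet and hole_0 below 0.003 m or horizontal distance between rivet and hole_1 below 0.003 m or horizontal distance between rivet and hole_2 below 0.003 m) and z of rivet in the frame of hole_0 between -0.003 and 0.0018 m and angle between the z axis of rivet and the z axis of cover, either way round below 0.12 rad and value of joint rivet_pin below 0.004 m), for 0.1 s.
2. the pin is pressed home ((horizontal distance between rivet and hole_0 below 0.003 m or horizontal distance between rivet and hole_1 below 0.003 m or horizontal distance between rivet and hole_2 below 0.003 m) and z of rivet in the frame of hole_0 between -0.003 and 0.0018 m and angle between the z axis of rivet and the z axis of cover, either way round below 0.12 rad and value of joint rivet_pin above 0.008 m), for 0.1 s.
At the end, for the whole second after the job is handed in: the orange rivet is at rest in the empty hole (within 3 mm of its centre, collar within 1.8 mm of the cover's top, upright within 7 degrees) and its pin is pushed in by more than 8 mm, at most 1.5 mm short of its end stop (all of step 2 and linear speed of rivet below 0.01 m/s); the robot touches nothing.
It fails at once if the orange rivet's pin is pushed in more than 4 mm before the rivet is seated in the hole (value of joint rivet_pin above 0.004 m and not ((horizontal distance between rivet and hole_0 below 0.003 m or horizontal distance between rivet and hole_1 below 0.003 m or horizontal distance between rivet and hole_2 below 0.003 m) and z of rivet in the frame of hole_0 between -0.003 and 0.0018 m and angle between the z axis of rivet and the z axis of cover, either way round below 0.12 rad)).
It fails at once if the cover is pressed with more than 20 N (contact force between cover and anything else above 20 N).
It fails at once if a bystander is moved by more than 20 mm (distance of any of elec_tape, orange_spool from where it was at the start of the episode above 0.02 m).
It also fails if it takes over 53 s, if anything falls off the work surface, if the arm or the gripper's body presses on something with over 40 N, if the wrist force passes 120 N, or if a joint passes its speed limit or range.

ROBOT

A 7-joint arm with a two-finger parallel gripper is mounted at the origin on a cart in front of the work surface, level with it; the furniture and walls round the work are solid. World frame = base frame: x ahead of the robot, y to its left, z up, the work surface at z = 0. Lengths are in m, angles in rad, forces in N, time in s.
With the tool pointing down it reaches from about 0.4 to 0.85 m from the base axis. Payload 10.4 kg.
Tool frame: the origin (TCP) lies on the centre line of the jaws, within the pads' length; the fingertips stand 22 mm ahead of it and the grasp point (between the pads) lies 3 mm ahead of it; x points along the fingers, y is the direction in which the jaws open and shut, and the axes are right-handed (so a half turn about x gives the same grasp; the last joint's range is limited). The gripper opens to 87 mm and grips with 3 to 60 N. Pads are 19 mm wide; open, the fingers measure 117 mm over their backs; the gripper's body (75 mm by 190 mm) begins 51 mm behind the grasp point.
Start: joints at [-1.14, 0.332, -0.065, 1.46, 0.022, 1.35, -0.088], TCP at [0.274, 0.562, 0.245] pointing down, gripper open.
Joint ranges: [-2.6, 2.6], [-0.5, 2.12], [-1.47, 1.34], [0.16, 2.42], [-1.27, 4.41], [0.06, 2.06], [-2.6, 2.6]. Speed limits (rad/s): [2.22, 2.22, 2.79, 2.79, 3.14, 3.14, 3.14].

INTERFACE

Orientations are given as a unit quaternion [x, y, z, w].
In Python, from bench import * gives the robot as it stands.
- The arm moves only by the tool arm_command, never from a script. Its argument "targets" is one flat list of numbers, 7 for each row, row after row: the turn, a rotation vector about the tool's x, y, z in units of 45 degrees (1.0 is 45 degrees), then the shift along the tool's x, y, z in units of 25 mm (1.0 is 25 mm), then the opening, from 0 (shut) to 1 (fully open). In form: [wx, wy, wz, tx, ty, tz, fingers, wx, wy, wz, tx, ty, tz, fingers, ...]. A call has 1 to 12 rows; each row shifts and turns the pose as measured when the row begins, along the tool's axes as they then stand; what a row does not reach is not made up. A row lasts 1/12 s, in which the tool goes at most 41.7 mm and 7.16 degrees, less where a joint would pass 70% of its speed; a pose out of reach is approached as far as the arm can. A call with a number of a shift or a turn outside -1 to 1 is refused whole. A call with a gripper value outside its range is refused whole. The fingers move at their own pace and stop on an object; "newtons" is the grip in N (left out, the last holds). Time passes only in rows, so rows that do not move let the fingers close. It gives the time, the measured TCP pose, the force and the opening at its end, in the units of the state.
- read_state(): the state, without advancing time (a new reading comes with each control period).
- camera(name): name is "scene" or "top"; returns the picture (480x640x3 uint8, red, green, blue); there is no depth.
- calibration(name): a dict with "camera_matrix" (3x3 intrinsics, pixels), "R" (3x3) and "t" (3): a world point X has camera coordinates R X + t. Camera axes: x right, y down, z forward; pixel columns grow to the right and rows downward; lengths in m; the calibration is good to about 2 mm. A picture is of the moment at which its call begins. calibration takes no time and is no camera call.
- close_job(): hands the job in, once; it reports no verdict.
The state is a dict: "time": time; "joint_positions": joint angles; "joint_vel": joint speeds; "joint_torque": joint torques, N m; "ee_pos": TCP position; "eef_rot": TCP orientation; "ft_force": force on the tool from outside, world axes, zero at the start; "torque": the same for the moment, N m; "width": finger opening in m.
Only numpy, scipy, OpenCV 4.12 (cv2) and the standard library are available. Lean on these libraries where they do the work, as an engineer would, in place of code of your own. Each camera call takes 0.05 s, during which the arm holds its last target.

## Working session

There is one attempt and no reset: what is moved stays moved. The work goes in short steps, Python scripts to look and compute and a tool call to move; the robot and the scene stay as the last step left them, time stands still between calls to the robot, and variables do not carry over. Pictures are saved under pics/ and viewed, and the job is handed in when it is done.

Besides the shell and the picture viewer there is one more tool, called by a JSON object that holds its "api" and its "payload". arm_command: Moves the arm, as the interface text tells. Shifts and turns lie within -1 to 1; 1 stands for 25 mm of shift or 45 degrees of turn. Its arguments: {"type":"object","properties":{"targets":{"type":"array","items":{"type":"number","minimum":-1,"maximum":1}},"newtons":{"type":"number"}},"required":["targets"]}

```bash
mkdir -p pics
python3 - <<'E'
from bench import *
import cv2
s=read_state();print({k:s[k] for k in s if k!='joint_torque'})
for n in ("scene","top"):
    cv2.imwrite(f"pics/{n}0.png",camera(n)[:,:,::-1]);print(calibration(n))
E
```

```text
{'time': 0.0, 'joint_positions': array([-1.13958962,  0.33286592, -0.06473487,  1.46095976,  0.02161178,
        1.34990355, -0.08849608]), 'joint_vel': array([-0.00122881,  0.00167641,  0.0011047 ,  0.00022833, -0.00055559,
       -0.00170432,  0.00093722]), 'ee_pos': array([0.27382252, 0.56141609, 0.24374893]), 'eef_rot': array([ 0.15854965,  0.68907763, -0.15955171,  0.68889569]), 'ft_force': array([ 0.16865201, -0.26719508,  0.36779277]), 'torque': array([-0.0092804 , -0.02376631,  0.03183497]), 'width': 0.08700248103674622}
{'camera_matrix': array([[478.81922734,   0.        , 320.61015878],
       [  0.        , 478.81922734, 230.56839346],
       [  0.        ,   0.        ,   1.        ]]), 'R': array([[ 0.67001902, -0.74211392,  0.01847834],
       [-0.43296738, -0.41088285, -0.80231822],
       [ 0.60300395,  0.52956795, -0.59661044]]), 't': array([-0.39907258,  0.28593626,  0.71476275])}
{'camera_matrix': array([[471.23454806,   0.        , 322.41500028],
       [  0.        , 471.23454806, 250.70545851],
       [  0.        ,   0.        ,   1.        ]]), 'R': array([[-0.00245452, -0.99999162, -0.00327639],
       [-0.99257914,  0.00283463, -0.1215673 ],
       [ 0.12157557,  0.00295368, -0.99257778]]), 't': array([7.71067776e-06, 5.63041077e-01, 1.32120031e+00])}
```

View pics/top0.png

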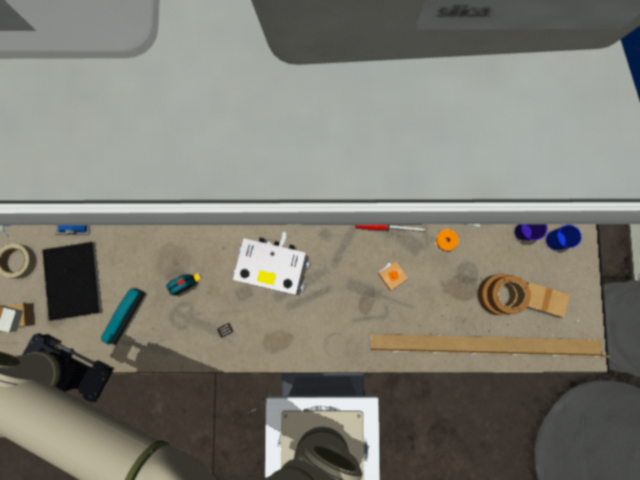

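View pics/scene0.png

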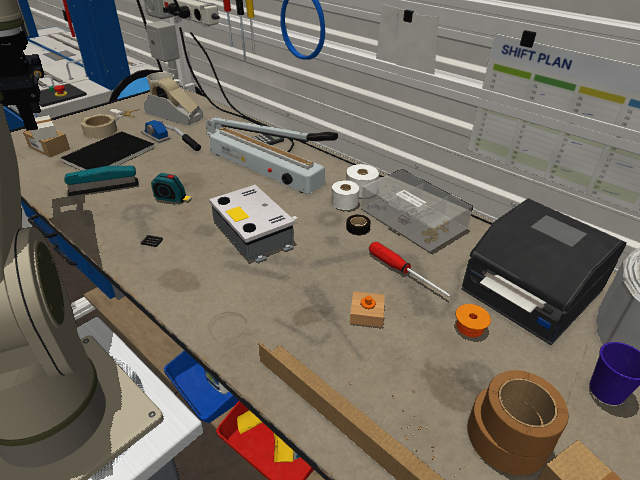

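Run:
```python
import cv2,numpy as np
t=cv2.imread("pics/top0.png");s=cv2.imread("pics/scene0.png")
def crop(im,x,y,w,h,k): return cv2.resize(im[y:y+h,x:x+w],None,fx=k,fy=k,interpolation=cv2.INTER_CUBIC)
cv2.imwrite("pics/a.png",crop(t,225,225,90,75,8))
cv2.imwrite("pics/b.png",crop(t,370,255,50,40,12))
cv2.imwrite("pics/c.png",crop(s,200,175,110,90,7))
cv2.imwrite("pics/d.png",crop(s,340,280,55,50,12))
```

```text
(no output)
```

View pics/a.png

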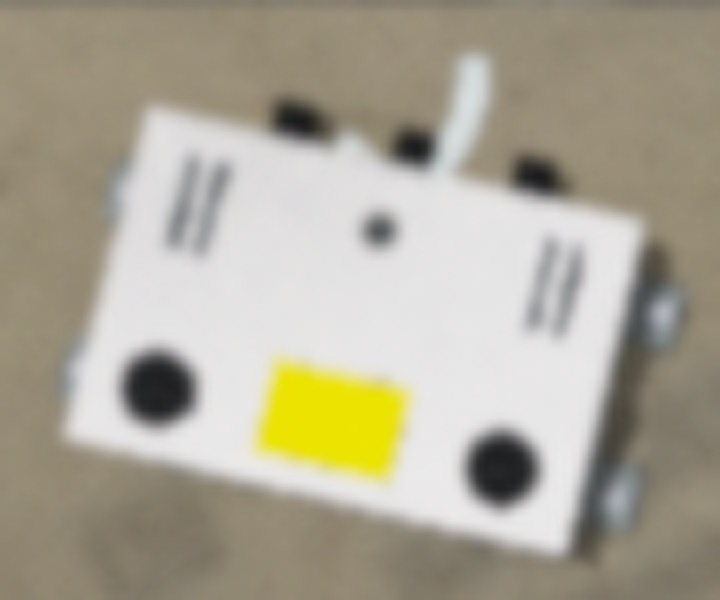

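View pics/b.png

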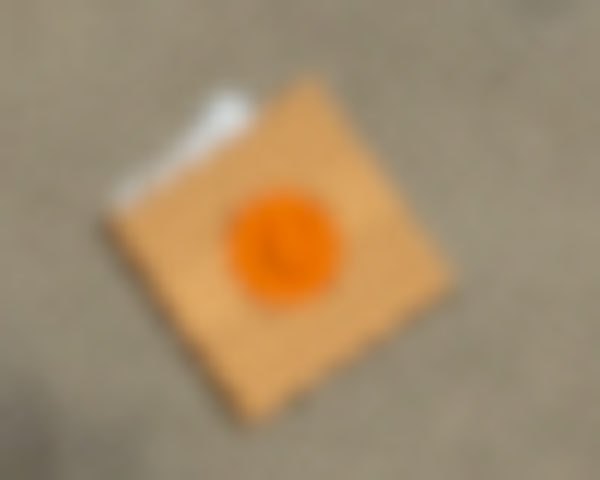

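View pics/c.png

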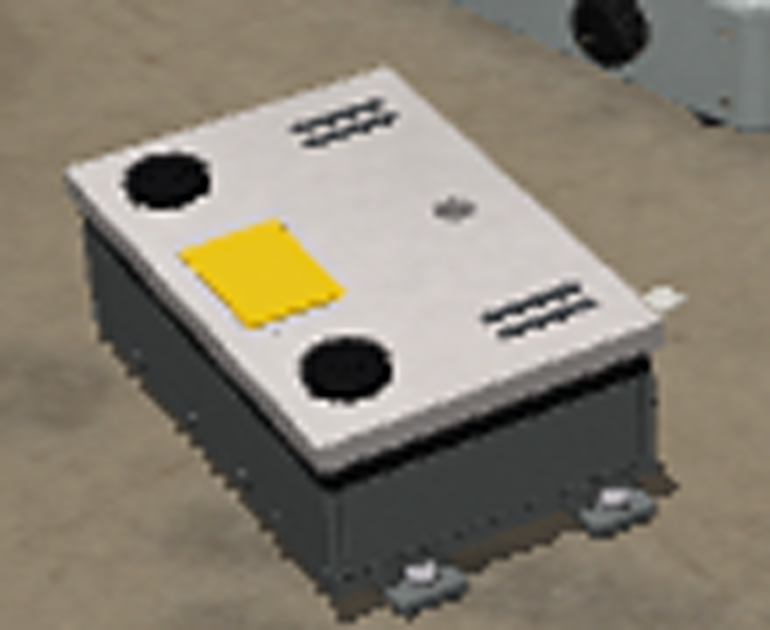

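View pics/d.png

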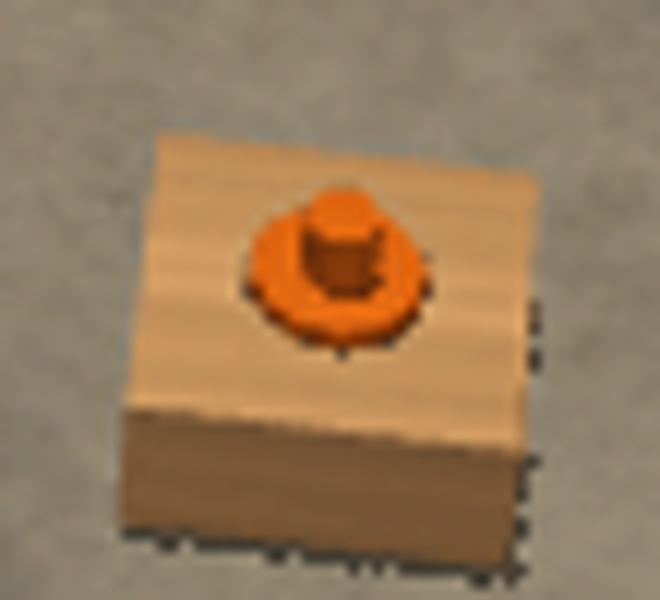

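```bash
cat > h.py <<'E'
from bench import *
import numpy as np
from scipy.optimize import least_squares
C={n:calibration(n) for n in("scene","top")}
def proj(n,X):
    c=C[n];p=(np.atleast_2d(X)@c["R"].T+c["t"])@c["camera_matrix"].T
    return p[:,:2]/p[:,2:]
def back(n,uv,z):
    c=C[n];d=c["R"].T@np.linalg.solve(c["camera_matrix"],[uv[0],uv[1],1]);o=-c["R"].T@c["t"]
    return o+d*(z-o[2])/d[2]
def px(p,x0,y0,k): return (np.array(p,float)+.5)/k-.5+[x0,y0]
E
python3 - <<'E'
from h import *
mod={'c':None}
# cover
a=px([(150,107),(643,218),(570,555),(65,437),(158,388),(501,469),(379,230)],225,225,8)
# top: up=+x world, left=+y ; corners: A far-left, B far-right, Cn near-right, D near-left
c=px([(385,68),(662,325),(318,448),(68,175),(168,180),(347,370),(455,209)],200,175,7)
# candidate body coords: hole at x+36
m=np.array([[60,90,60],[60,-90,60],[-60,-90,60],[-60,90,60],[-36,62,65],[-36,-62,65],[36,0,60]])/1e3
def W(p): 
    cs,sn=np.cos(p[2]),np.sin(p[2]);return m@np.array([[cs,sn,0],[-sn,cs,0],[0,0,1]])+[p[0],p[1],0]
for use in ("top","scene","both"):
    f=lambda p:np.r_[(proj("top",W(p))-a).ravel() if use!="scene" else [],(proj("scene",W(p))-c).ravel() if use!="top" else []]
    r=least_squares(f,[.6,.1,0.]);print(use,r.x,'hole',W(r.x)[6],'rms',np.sqrt(np.mean(r.fun**2)))
print('res',r.fun.reshape(-1,2).round(2).tolist())
print('hole direct',back("top",a[6],.06),back("scene",c[6],.06))
b=px([(315,72),(455,285),(255,425),(108,212),(285,248)],370,255,12)
d=px([(157,135),(540,175),(522,450),(127,412),(340,268)],340,280,12)
for n,q in(("top",b),("scene",d)):
    P=np.array([back(n,u,.026) for u in q[:4]]);print(n,P.round(4).tolist(),P.mean(0),np.linalg.norm(P-np.roll(P,1,0),axis=1))
    print('collar',back(n,q[4],.031))
print('pintop',back("scene",px((344,212),340,280,12),.041))
E
```

```text
top [ 0.51796791  0.14854876 -0.22726194] hole [0.55304224 0.14043758 0.06      ] rms 0.20313942494829224
scene [ 0.51996288  0.14428657 -0.2323888 ] hole [0.55499516 0.13599567 0.06      ] rms 0.41604872368100304
both [ 0.51955716  0.14637676 -0.22942772] hole [0.55461384 0.13818963 0.06      ] rms 0.7110603340498844
res [[0.73, -0.52], [0.94, -0.22], [0.22, -0.76], [0.89, -0.5], [0.74, -0.6], [0.97, -0.75], [0.95, -0.61], [-0.42, -0.03], [-0.21, -0.62], [-0.58, 0.41], [-1.4, -0.54], [-1.02, -0.63], [-0.91, -0.93], [-0.77, 0.09]]
hole direct [0.55289517 0.14084448 0.06      ] [0.55606894 0.13720665 0.06      ]
top [[0.5349, -0.2131, 0.026], [0.4835, -0.2455, 0.026], [0.4502, -0.197, 0.026], [0.5013, -0.1628, 0.026]] [ 0.49248029 -0.20461378  0.026     ] [0.0605091  0.06069075 0.05884196 0.061427  ]
collar [ 0.49216701 -0.2043014   0.031     ]
scene [[0.5032, -0.1652, 0.026], [0.5377, -0.2153, 0.026], [0.488, -0.248, 0.026], [0.4534, -0.1997, 0.026]] [ 0.49557352 -0.20706654  0.026     ] [0.0605529  0.06077117 0.05953649 0.05936834]
collar [ 0.49538886 -0.20745073  0.031     ]
pintop [ 0.49689103 -0.20609421  0.041     ]
```

```bash
cat >> h.py <<'E'
from scipy.spatial.transform import Rotation as Ro
def target_rot(az):
    x=np.array([0,0,-1.]);y=np.array([np.cos(az),np.sin(az),0]);return Ro.from_matrix(np.c_[x,y,np.cross(x,y)])
def plan(way,az,f,step=22.,ang=6.5):
    """way: list of points; constant speed; yaw to az (deg)"""
    s=read_state();p=s["ee_pos"].copy();R=Ro.from_quat(s["eef_rot"]);T=target_rot(np.radians(az))
    out=[];way=[np.array(w,float) for w in way]
    while len(out)<40:
        rv=(R.inv()*T).as_rotvec();a=np.degrees(np.linalg.norm(rv))
        d=way[0]-p
        if np.linalg.norm(d)<1e-4 and len(way)>1: way.pop(0);d=way[0]-p
        if np.linalg.norm(d)<1e-4 and a<.2: break
        r=rv*min(1,ang/max(a,1e-9)); l=R.inv().apply(d*min(1,step/1e3/max(np.linalg.norm(d),1e-9)))
        row=np.r_[np.degrees(r)/45,l/.025].round(2)
        out.append(row); p=p+R.apply(row[3:]*.025); R=R*Ro.from_rotvec(np.radians(row[:3]*45))
    print(len(out),"rows");
    for i in range(0,len(out),12): print(", ".join(",".join(f"{v:g}" for v in np.r_[r+0.,f]) for r in out[i:i+12]))
def st():
    s=read_state();R=Ro.from_quat(s["eef_rot"]).as_matrix()
    print("t",round(s["time"],2),"p",s["ee_pos"].round(4),"x",R[:,0].round(4),"az",np.degrees(np.arctan2(R[1,1],R[0,1])).round(2),"F",s["ft_force"].round(2),"w",round(s["width"],4),"q",s["joint_positions"].round(2))
E
python3 -c "
from h import *
st();plan([(.45,.2,.2),(.494,-.206,.12)],-48.7,0.6)"
```

```text
t 0.1 p [0.2739 0.5614 0.2438] x [-5.0e-04 -1.2e-03 -1.0e+00] az 64.0 F [ 0.53  0.14 -0.05] w 0.0869 q [-1.14  0.33 -0.06  1.46  0.02  1.35 -0.09]
40 rows
0.14,0,0,0.1,-0.54,0.69,0.6, 0.14,0,0,0.1,-0.46,0.74,0.6, 0.14,0,0,0.1,-0.38,0.79,0.6, 0.14,0,0,0.1,-0.29,0.83,0.6, 0.14,0,0,0.1,-0.19,0.85,0.6, 0.14,0,0,0.09,-0.1,0.87,0.6, 0.14,0,0,0.09,0,0.87,0.6, 0.14,0,0,0.1,0.09,0.87,0.6, 0.14,0,0,0.09,0.19,0.85,0.6, 0.14,0,0,0.1,0.28,0.83,0.6, 0.14,0,0,0.09,0.37,0.79,0.6, 0.14,0,0,0.1,0.45,0.75,0.6
0.14,0,0,0.09,0.53,0.69,0.6, 0.14,0,0,0.1,0.61,0.63,0.6, 0.14,0,0,0.09,0.67,0.56,0.6, 0.14,0,0,0.1,0.73,0.48,0.6, 0.14,0,0,0.09,0.78,0.4,0.6, 0.12,0,0,0.1,0.82,0.31,0.6, 0,0,0,0.04,0.33,0.09,0.6, 0,0,0,0,0,0,0.6, 0,0,0,0,0,0,0.6, 0,0,0,0,0,0,0.6, 0,0,0,0,0,0,0.6, 0,0,0,0,0,0,0.6
0,0,0,0,0,0,0.6, 0,0,0,0,0,0,0.6, 0,0,0,0,0,0,0.6, 0,0,0,0,0,0,0.6, 0,0,0,0,0,0,0.6, 0,0,0,0,0,0,0.6, 0,0,0,0,0,0,0.6, 0,0,0,0,0,0,0.6, 0,0,0,0,0,0,0.6, 0,0,0,0,0,0,0.6, 0,0,0,0,0,0,0.6, 0,0,0,0,0,0,0.6
0,0,0,0,0,0,0.6, 0,0,0,0,0,0,0.6, 0,0,0,0,0,0,0.6, 0,0,0,0,0,0,0.6
```

{"api": "arm_command", "payload": {"targets": [0.14, 0, 0, 0.1, -0.54, 0.69, 0.6, 0.14, 0, 0, 0.1, -0.46, 0.74, 0.6, 0.14, 0, 0, 0.1, -0.38, 0.79, 0.6, 0.14, 0, 0, 0.1, -0.29, 0.83, 0.6, 0.14, 0, 0, 0.1, -0.19, 0.85, 0.6, 0.14, 0, 0, 0.09, -0.1, 0.87, 0.6, 0.14, 0, 0, 0.09, 0, 0.87, 0.6, 0.14, 0, 0, 0.1, 0.09, 0.87, 0.6, 0.14, 0, 0, 0.09, 0.19, 0.85, 0.6, 0.14, 0, 0, 0.1, 0.28, 0.83, 0.6, 0.14, 0, 0, 0.09, 0.37, 0.79, 0.6, 0.14, 0, 0, 0.1, 0.45, 0.75, 0.6]}}

```text
time: 1.1
ee_pos: [0.3824, 0.3148, 0.2085]
eef_rot: [-0.555, -0.433, 0.563, -0.433]
ft_force: [0.2, 0.2, -0.5]
width: 0.0524
```

```bash
sed -i 's/<1e-4/<4e-4/g' h.py; python3 -c "
from h import *
st();plan([(.45,.2,.2),(.494,-.206,.12)],-48.7,0.6)"
```

```text
t 1.1 p [0.3824 0.3148 0.2085] x [-0.0081 -0.0062 -0.9999] az -14.5 F [ 0.2   0.18 -0.46] w 0.0524 q [-0.97  0.07  0.2   1.85 -0.02  1.23 -1.02]
26 rows
0.14,0,0,0.06,0.62,0.62,0.6, 0.14,0,0,0.06,0.69,0.55,0.6, 0.14,0,0,0.06,0.74,0.47,0.6, 0.14,0.01,0,0.05,0.79,0.39,0.6, 0.14,0,0,0.05,0.83,0.3,0.6, 0.06,0,0,0.06,0.85,0.2,0.6, 0,0,0,0,0.06,0.01,0.6, 0,0,0,0.17,0.71,0.5,0.6, 0,0,0,0.17,0.71,0.5,0.6, 0,0,0,0.17,0.71,0.5,0.6, 0,0,0,0.17,0.71,0.5,0.6, 0,0,0,0.17,0.71,0.5,0.6
0,0,0,0.17,0.71,0.5,0.6, 0,0,0,0.17,0.71,0.5,0.6, 0,0,0,0.17,0.71,0.5,0.6, 0,0,0,0.17,0.71,0.5,0.6, 0,0,0,0.17,0.71,0.5,0.6, 0,0,0,0.17,0.71,0.5,0.6, 0,0,0,0.17,0.71,0.5,0.6, 0,0,0,0.17,0.71,0.49,0.6, 0,0,0,0.17,0.71,0.5,0.6, 0,0,0,0.17,0.71,0.5,0.6, 0,0,0,0.17,0.71,0.49,0.6, 0,0,0,0.17,0.71,0.5,0.6
0,0,0,0.17,0.71,0.5,0.6, 0,0,0,0.13,0.59,0.41,0.6
```

{"api": "arm_command", "payload": {"targets": [0.14, 0, 0, 0.06, 0.62, 0.62, 0.6, 0.14, 0, 0, 0.06, 0.69, 0.55, 0.6, 0.14, 0, 0, 0.06, 0.74, 0.47, 0.6, 0.14, 0.01, 0, 0.05, 0.79, 0.39, 0.6, 0.14, 0, 0, 0.05, 0.83, 0.3, 0.6, 0.06, 0, 0, 0.1, 0.85, 0.3, 0.6, 0, 0, 0, 0.17, 0.71, 0.5, 0.6, 0, 0, 0, 0.17, 0.71, 0.5, 0.6, 0, 0, 0, 0.17, 0.71, 0.5, 0.6, 0, 0, 0, 0.17, 0.71, 0.5, 0.6, 0, 0, 0, 0.17, 0.71, 0.5, 0.6, 0, 0, 0, 0.17, 0.71, 0.5, 0.6]}}

```text
time: 2.1
ee_pos: [0.4557, 0.0545, 0.1697]
eef_rot: [-0.664, -0.236, 0.669, -0.236]
ft_force: [-0.2, 0.3, 0.1]
width: 0.0524
```

```bash
python3 -c "
from h import *
st();plan([(.494,-.206,.12)],-48.7,0.5)"
```

```text
t 2.1 p [0.4557 0.0545 0.1697] x [-0.0066 -0.0019 -1.    ] az -51.02 F [-0.2   0.26  0.06] w 0.0524 q [-0.69  0.01  0.48  2.   -0.01  1.14 -1.1 ]
13 rows
-0.05,0.01,0,0.16,0.74,0.44,0.5, 0,0,0,0.16,0.73,0.47,0.5, 0,0,0,0.16,0.73,0.47,0.5, 0,0,0,0.16,0.73,0.47,0.5, 0,0,0,0.16,0.73,0.47,0.5, 0,0,0,0.16,0.73,0.47,0.5, 0,0,0,0.16,0.73,0.47,0.5, 0,0,0,0.16,0.73,0.47,0.5, 0,0,0,0.16,0.73,0.47,0.5, 0,0,0,0.16,0.72,0.47,0.5, 0,0,0,0.17,0.72,0.47,0.5, 0,0,0,0.16,0.73,0.47,0.5
0,0,0,0.03,0.12,0.08,0.5
```

{"api": "arm_command", "payload": {"targets": [-0.05, 0.01, 0, 0.16, 0.74, 0.44, 0.5, 0, 0, 0, 0.16, 0.73, 0.47, 0.5, 0, 0, 0, 0.16, 0.73, 0.47, 0.5, 0, 0, 0, 0.16, 0.73, 0.47, 0.5, 0, 0, 0, 0.16, 0.73, 0.47, 0.5, 0, 0, 0, 0.16, 0.73, 0.47, 0.5, 0, 0, 0, 0.16, 0.73, 0.47, 0.5, 0, 0, 0, 0.16, 0.73, 0.47, 0.5, 0, 0, 0, 0.16, 0.73, 0.47, 0.5, 0, 0, 0, 0.16, 0.72, 0.47, 0.5, 0, 0, 0, 0.17, 0.72, 0.47, 0.5, 0, 0, 0, 0.16, 0.6, 0.4, 0.5]}}

```text
time: 3.1
ee_pos: [0.4904, -0.2121, 0.1161]
eef_rot: [-0.661, -0.252, 0.662, -0.248]
ft_force: [0.5, 0.3, 0.5]
width: 0.0434
```

```bash
python3 -c "
from h import *
import cv2
st();plan([(.494,-.206,.11)],-48.7,0.5,step=8)
im=camera('scene');cv2.imwrite('pics/e.png',cv2.resize(im[190:340,290:450,::-1],None,fx=5,fy=4*1.25,interpolation=cv2.INTER_CUBIC)[:600] if 0 else cv2.resize(im[220:340,300:440,::-1],None,fx=5,fy=5,interpolation=cv2.INTER_CUBIC))
im=camera('top');cv2.imwrite('pics/e2.png',cv2.resize(im[230:330,340:460,::-1],None,fx=6,fy=6,interpolation=cv2.INTER_CUBIC))
s=read_state();R=Ro.from_quat(s['eef_rot'])
for y in(-.0217,0,.0217):
  X=s['ee_pos']+R.apply([.022,y,0]);print(X,(proj('scene',X)-[300,220]+.5)*5-.5)
"
```

```text
t 3.1 p [ 0.4904 -0.2121  0.1161] x [-0.0036  0.0043 -1.    ] az -48.61 F [0.47 0.35 0.47] w 0.0434 q [-0.28  0.29  0.7   1.88 -0.22  1.05 -0.34]
2 rows
0,0,0.01,0.21,-0.07,-0.23,0.5, 0,0,0,0.04,-0.02,-0.04,0.5
[ 0.4752156  -0.19734164  0.09395713] [[297.30862277 299.40103489]]
[ 0.48950519 -0.21367211  0.09384191] [[359.06412106 301.14254256]]
[ 0.50379478 -0.23000258  0.0937267 ] [[420.81413607 302.88389559]]
```

View pics/e.png

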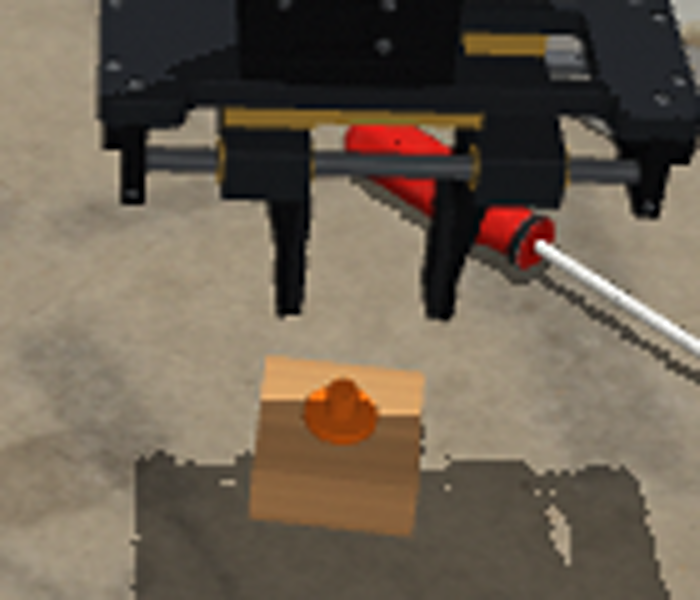

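View pics/e2.png

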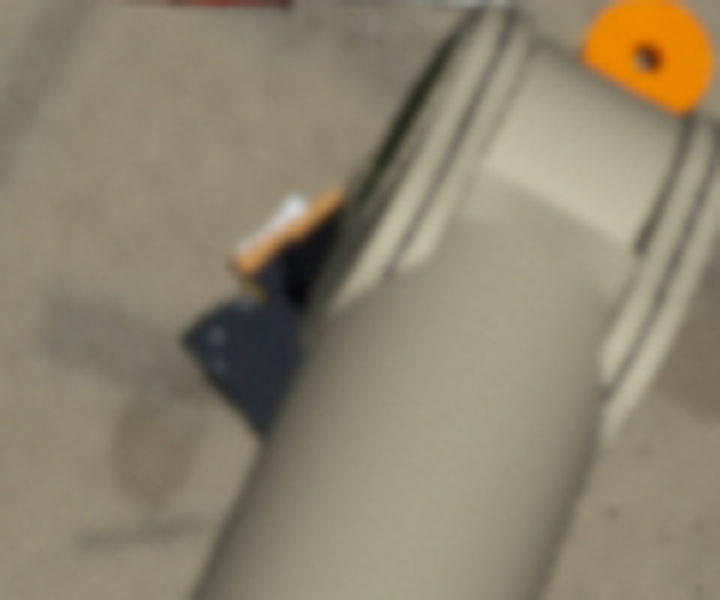

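```bash
python3 -c "
from h import *
st();plan([(.494,-.2065,.075),(.494,-.2065,.055)],-48.7,0.45,step=11)
"
```

```text
t 3.2 p [ 0.4896 -0.2137  0.1158] x [-0.0048  0.0029 -1.    ] az -48.81 F [-0.95  0.69 -1.1 ] w 0.0436 q [-0.28  0.29  0.7   1.88 -0.22  1.05 -0.34]
40 rows
0,0,0.01,0.43,-0.02,-0.09,0.45, 0,0,0,0.43,-0.03,-0.08,0.45, 0,0,0,0.43,-0.03,-0.09,0.45, 0,0,0,0.34,-0.02,-0.07,0.45, 0,0,0,0.44,0,0,0.45, 0,0,0,0.36,0,0,0.45, 0,0,0,0,0,0,0.45, 0,0,0,0,0,0,0.45, 0,0,0,0,0,0,0.45, 0,0,0,0,0,0,0.45, 0,0,0,0,0,0,0.45, 0,0,0,0,0,0,0.45
0,0,0,0,0,0,0.45, 0,0,0,0,0,0,0.45, 0,0,0,0,0,0,0.45, 0,0,0,0,0,0,0.45, 0,0,0,0,0,0,0.45, 0,0,0,0,0,0,0.45, 0,0,0,0,0,0,0.45, 0,0,0,0,0,0,0.45, 0,0,0,0,0,0,0.45, 0,0,0,0,0,0,0.45, 0,0,0,0,0,0,0.45, 0,0,0,0,0,0,0.45
0,0,0,0,0,0,0.45, 0,0,0,0,0,0,0.45, 0,0,0,0,0,0,0.45, 0,0,0,0,0,0,0.45, 0,0,0,0,0,0,0.45, 0,0,0,0,0,0,0.45, 0,0,0,0,0,0,0.45, 0,0,0,0,0,0,0.45, 0,0,0,0,0,0,0.45, 0,0,0,0,0,0,0.45, 0,0,0,0,0,0,0.45, 0,0,0,0,0,0,0.45
0,0,0,0,0,0,0.45, 0,0,0,0,0,0,0.45, 0,0,0,0,0,0,0.45, 0,0,0,0,0,0,0.45
```

{"api": "arm_command", "payload": {"targets": [0, 0, 0.01, 0.43, -0.04, -0.09, 0.45, 0, 0, 0, 0.43, -0.04, -0.08, 0.45, 0, 0, 0, 0.43, -0.04, -0.09, 0.45, 0, 0, 0, 0.34, -0.03, -0.07, 0.45, 0, 0, 0, 0.3, 0, 0, 0.45, 0, 0, 0, 0.1, 0, 0, 0.45, 0, 0, 0, 0, 0, 0, 0.45]}}

```text
time: 3.78
ee_pos: [0.4931, -0.2019, 0.0602]
eef_rot: [-0.661, -0.249, 0.663, -0.249]
ft_force: [0.2, -0.8, -0.6]
width: 0.0388
```

```bash
sed -i 's/a<.2: break/a<.7: break/' h.py; python3 -c "
from h import *
import cv2
st()
im=camera('scene');cv2.imwrite('pics/f.png',cv2.resize(im[240:340,310:430,::-1],None,fx=6,fy=6,interpolation=cv2.INTER_CUBIC))
plan([(.494,-.206,.055)],-48.7,0.45,step=11)
"
```

```text
t 3.78 p [ 0.4931 -0.2019  0.0602] x [-0.0022 -0.001  -1.    ] az -48.7 F [ 0.25 -0.76 -0.64] w 0.0388 q [-0.26  0.37  0.66  1.93 -0.28  0.94 -0.32]
1 rows
0,0,0,0.22,0.15,0.08,0.45
```

View pics/f.png

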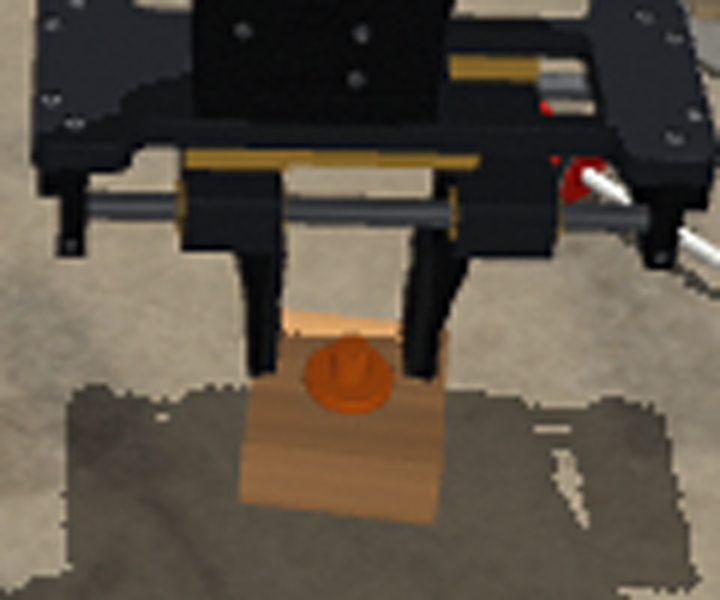

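{"api": "arm_command", "payload": {"targets": [0, 0, 0, 0.0, 0.11, 0.08, 0.45, 0, 0, 0, 0.1, 0, 0, 0.45, 0, 0, 0, 0.06, 0, 0, 0.45, 0, 0, 0, 0, 0, 0, 0.45]}}

```text
time: 4.17
ee_pos: [0.4943, -0.2063, 0.0574]
eef_rot: [-0.662, -0.249, 0.662, -0.25]
ft_force: [-0.1, 0.1, 0.6]
width: 0.0391
```

{"api": "arm_command", "payload": {"targets": [0, 0, 0, 0.1, 0, 0, 0.45, 0, 0, 0, 0.0, 0, 0, 0.45, 0, 0, 0, 0, 0, 0, 0.45]}}

```text
time: 4.42
ee_pos: [0.4945, -0.2066, 0.0551]
eef_rot: [0.662, 0.248, -0.662, 0.25]
ft_force: [0.5, 0.4, -0.2]
width: 0.0388
```

```bash
python3 -c "
from h import *
import cv2
st()
im=camera('scene');cv2.imwrite('pics/g.png',cv2.resize(im[240:340,310:430,::-1],None,fx=6,fy=6,interpolation=cv2.INTER_CUBIC))
"
```

```text
t 4.42 p [ 0.4945 -0.2066  0.0551] x [ 0.001  -0.0015 -1.    ] az -48.75 F [ 0.48  0.42 -0.18] w 0.0388 q [-0.25  0.39  0.66  1.93 -0.29  0.92 -0.3 ]
```

View pics/g.png

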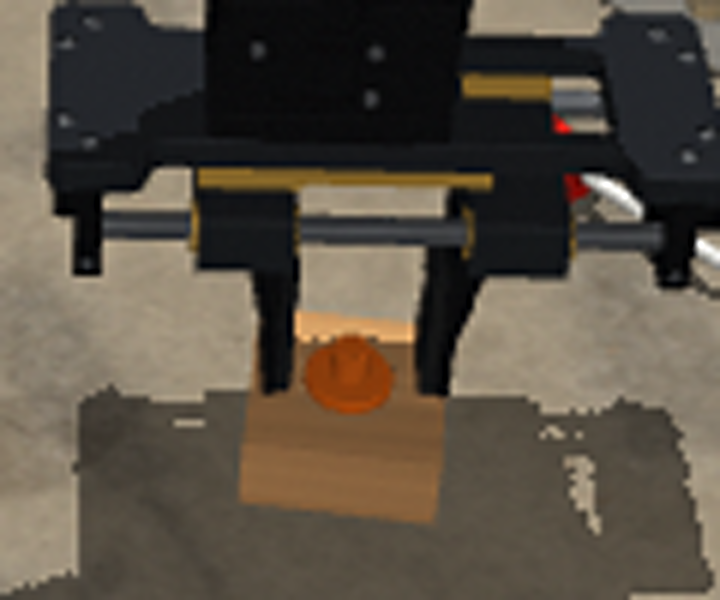

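{"api": "arm_command", "payload": {"targets": [0, 0, 0, 0, -0.03, 0, 0.3, 0, 0, 0, 0, 0, 0, 0.2, 0, 0, 0, 0, 0, 0, 0.1, 0, 0, 0, 0, 0, 0, 0.0, 0, 0, 0, 0, 0, 0, 0.0, 0, 0, 0, 0, 0, 0, 0.0], "newtons": 20}}

```text
time: 4.97
ee_pos: [0.494, -0.2058, 0.0552]
eef_rot: [0.662, 0.249, -0.662, 0.25]
ft_force: [-0.4, 0.4, 0.1]
width: 0.0109
```

```bash
python3 -c "
from h import *
st()"
```

```text
t 4.97 p [ 0.494  -0.2058  0.0552] x [ 0.0011 -0.0014 -1.    ] az -48.73 F [-0.45  0.42  0.06] w 0.0109 q [-0.25  0.38  0.66  1.93 -0.29  0.92 -0.3 ]
```

{"api": "arm_command", "payload": {"targets": [0, 0, 0, -0.2, 0, 0, 0, 0, 0, 0, -0.5, 0, 0, 0, 0, 0, 0, -0.8, 0, 0, 0, 0, 0, 0, -0.8, 0, 0, 0, 0, 0, 0, -0.4, 0, 0, 0, 0, 0, 0, 0, 0, 0, 0]}}

```text
time: 5.47
ee_pos: [0.4932, -0.2062, 0.1283]
eef_rot: [-0.662, -0.248, 0.662, -0.249]
ft_force: [-0.0, -0.1, -0.2]
width: 0.0105
```

```bash
python3 -c "
from h import *
import cv2
st()
im=camera('scene');cv2.imwrite('pics/i.png',cv2.resize(im[200:320,300:440,::-1],None,fx=5,fy=5,interpolation=cv2.INTER_CUBIC))
"
```

```text
t 5.47 p [ 0.4932 -0.2062  0.1283] x [-2.0e-04 -1.9e-03 -1.0e+00] az -48.8 F [-0.01 -0.11 -0.18] w 0.0105 q [-0.3   0.27  0.71  1.87 -0.2   1.07 -0.37]
```

View pics/i.png

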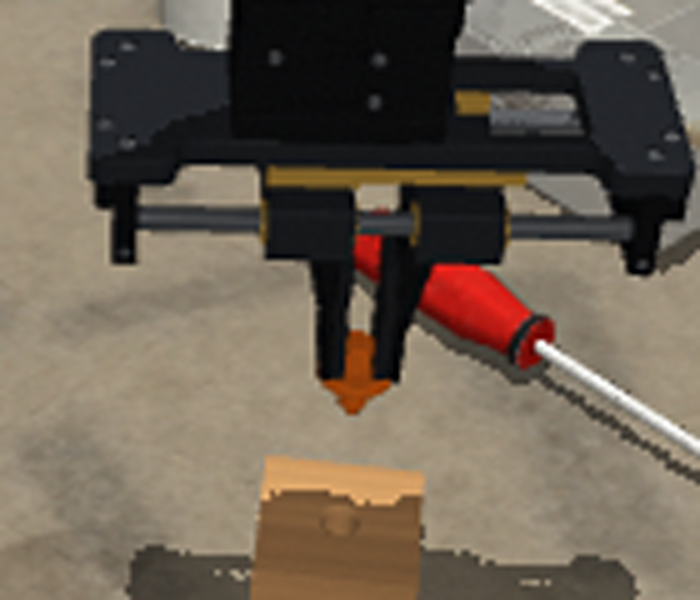

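```bash
python3 -c "
from h import *
plan([(.505,-.14,.155),(.5545,.1388,.135)],-48.8,0)"
```

```text
17 rows
0,0,0,-0.33,-0.51,-0.64,0, 0,0,0,-0.34,-0.51,-0.63,0, 0,0,0,-0.33,-0.5,-0.64,0, 0,0,0,-0.1,-0.16,-0.19,0, 0,0,0,0.06,-0.55,-0.69,0, 0,0,0,0.06,-0.55,-0.68,0, 0,0,0,0.06,-0.55,-0.69,0, 0,0,0,0.06,-0.55,-0.68,0, 0,0,0,0.06,-0.55,-0.69,0, 0,0,0,0.06,-0.55,-0.69,0, 0,0,0,0.06,-0.55,-0.68,0, 0,0,0,0.06,-0.55,-0.69,0
0,0,0,0.06,-0.55,-0.68,0, 0,0,0,0.06,-0.55,-0.69,0, 0,0,0,0.06,-0.55,-0.69,0, 0,0,0,0.06,-0.55,-0.68,0, 0,0,0,0.05,-0.48,-0.61,0
```

{"api": "arm_command", "payload": {"targets": [0, 0, 0, -0.33, -0.51, -0.64, 0, 0, 0, 0, -0.34, -0.51, -0.63, 0, 0, 0, 0, -0.33, -0.5, -0.64, 0, 0, 0, 0, -0.1, -0.5, -0.64, 0, 0, 0, 0, 0.06, -0.55, -0.69, 0, 0, 0, 0, 0.06, -0.55, -0.68, 0, 0, 0, 0, 0.06, -0.55, -0.69, 0, 0, 0, 0, 0.06, -0.55, -0.68, 0, 0, 0, 0, 0.06, -0.55, -0.69, 0, 0, 0, 0, 0.06, -0.55, -0.69, 0, 0, 0, 0, 0.06, -0.55, -0.68, 0, 0, 0, 0, 0, -0.3, -0.4, 0], "newtons": 30}}

```text
time: 6.52
ee_pos: [0.5337, 0.0456, 0.1352]
eef_rot: [-0.659, -0.247, 0.667, -0.246]
ft_force: [0.3, 0.7, -1.2]
width: 0.0097
```

```bash
python3 -c "
from h import *
st();plan([(.5545,.1388,.135)],-48.8,0,step=12)"
```

```text
t 6.52 p [0.5337 0.0456 0.1352] x [-0.0112 -0.0029 -0.9999] az -49.19 F [ 0.32  0.73 -1.17] w 0.0097 q [-0.66  0.25  0.56  1.85 -0.15  1.09 -0.9 ]
8 rows
-0.01,0.01,0.01,0,-0.29,-0.39,0, 0,0,0,0,-0.28,-0.39,0, 0,0,0,0,-0.28,-0.39,0, 0,0,0,0,-0.28,-0.39,0, 0,0,0,0,-0.29,-0.39,0, 0,0,0,0,-0.29,-0.39,0, 0,0,0,0,-0.28,-0.39,0, 0,0,0,0,-0.27,-0.35,0
```

{"api": "arm_command", "payload": {"targets": [-0.01, 0.01, 0.01, 0, -0.29, -0.39, 0, 0, 0, 0, 0, -0.28, -0.39, 0, 0, 0, 0, 0, -0.28, -0.39, 0, 0, 0, 0, 0, -0.28, -0.39, 0, 0, 0, 0, 0, -0.29, -0.39, 0, 0, 0, 0, 0, -0.29, -0.39, 0, 0, 0, 0, 0, -0.28, -0.39, 0, 0, 0, 0, 0, -0.13, -0.15, 0, 0, 0, 0, 0, 0, 0, 0, 0, 0, 0, 0, 0, 0, 0]}}

```text
time: 7.35
ee_pos: [0.5544, 0.1417, 0.1329]
eef_rot: [-0.661, -0.248, 0.663, -0.251]
ft_force: [-0.2, -1.0, 0.2]
width: 0.0097
```

```bash
python3 -c "
from h import *
import cv2
st();plan([(.5545,.1388,.125)],-48.8,0,step=12)
im=camera('scene');cv2.imwrite('pics/j0.png',im[:,:,::-1]);cv2.imwrite('pics/j.png',cv2.resize(im[125:245,200:320,::-1],None,fx=5,fy=5,interpolation=cv2.INTER_CUBIC))
"
```

```text
t 7.35 p [0.5544 0.1417 0.1329] x [-0.0012 -0.005  -1.    ] az -48.64 F [-0.19 -0.95  0.17] w 0.0097 q [-0.76  0.33  0.51  1.76 -0.17  1.1  -1.04]
1 rows
0,0.01,0,0.32,0.09,0.07,0
```

View pics/j.png

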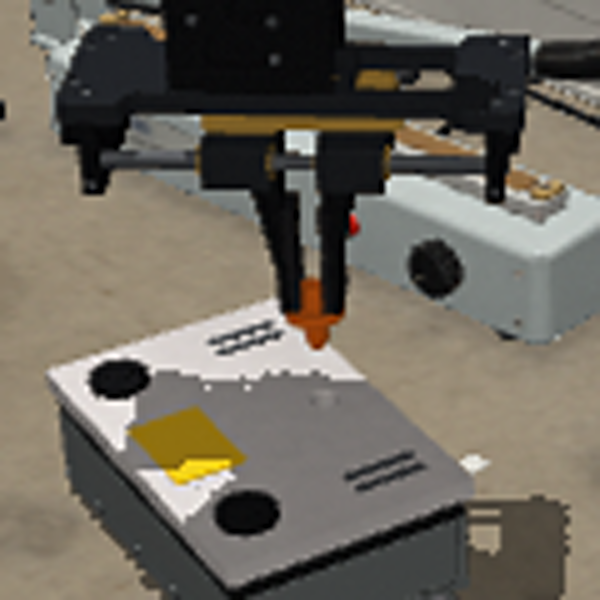

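```bash
python3 -c "
import cv2
im=cv2.imread('pics/j0.png');cv2.imwrite('pics/k.png',cv2.resize(im[175:215,245:295],None,fx=14,fy=14,interpolation=cv2.INTER_CUBIC))
"
```

```text
(no output)
```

View pics/k.png

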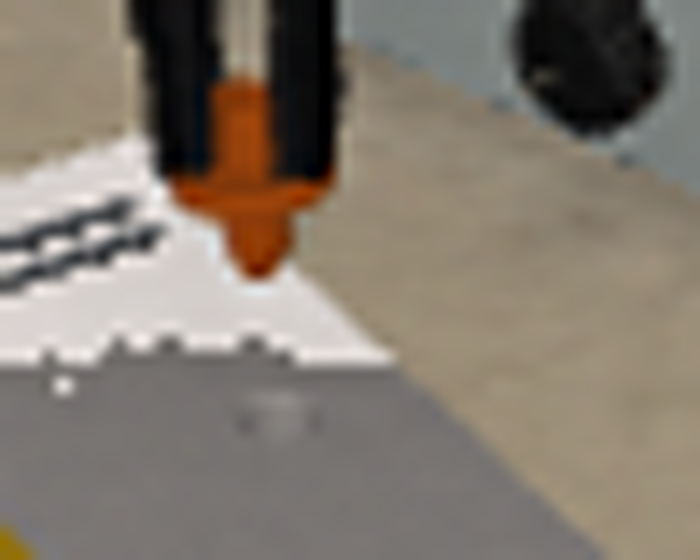

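```bash
python3 -c "
from h import *
P=back('scene',px((259,249),245,175,14),.0933);H=back('scene',px((279,416),245,175,14),.06)
print(P,H,H-P, 'TCP at pic .5544 .1417 ->',np.array([.5544,.1417])+(H-P)[:2])
t=np.array([.5544,.1417,.1329])
for z in (.0404-.0,): pass
for dz in (.0131,.0291,.0396): print(dz,(proj('scene',t-[0,0,dz])-[245,175]+.5)*14-.5)
st()"
```

```text
[0.55384759 0.13729977 0.0933    ] [0.5563985 0.1379233 0.06     ] [ 0.00255091  0.00062353 -0.0333    ] TCP at pic .5544 .1417 -> [0.55695091 0.14232353]
0.0131 [[233.61294741  93.87677822]]
0.0291 [[239.21908582 181.09852234]]
0.0396 [[242.84367416 237.49080057]]
t 7.4 p [0.5543 0.1416 0.133 ] x [-0.0012 -0.0049 -1.    ] az -48.65 F [ 0.39 -0.71 -0.33] w 0.0098 q [-0.76  0.33  0.51  1.76 -0.17  1.1  -1.04]
```

{"api": "arm_command", "payload": {"targets": [-0.15, 0.01, 0, -0.3, 0, 0, 0, -0.15, 0, 0, -0.3, 0, 0, 0, -0.15, 0, 0, 0, 0, 0, 0, -0.15, 0, 0, 0, 0, 0, 0, -0.15, 0, 0, 0, 0, 0, 0, -0.15, 0, 0, 0, 0, 0, 0, -0.15, 0, 0, 0, 0, 0, 0, -0.15, 0, 0, 0, 0, 0, 0, -0.15, 0, 0, 0, 0, 0, 0, -0.15, 0, 0, 0, 0, 0, 0, -0.15, 0, 0, 0, 0, 0, 0, -0.15, 0, 0, 0, 0, 0, 0]}}

```text
time: 8.4
ee_pos: [0.5541, 0.1299, 0.1494]
eef_rot: [0.326, 0.626, -0.326, 0.63]
ft_force: [-0.6, -0.0, 0.2]
width: 0.0097
```

{"api": "arm_command", "payload": {"targets": [-0.1, 0, 0, 0, 0, 0, 0, 0, 0, 0, 0, 0, 0, 0]}}

```text
time: 8.57
ee_pos: [0.5541, 0.1277, 0.1496]
eef_rot: [0.298, 0.639, -0.298, 0.643]
ft_force: [0.8, -0.1, -0.4]
width: 0.0101
```

```bash
python3 -c "
from h import *
import cv2
st()
im=camera('scene');cv2.imwrite('pics/l0.png',im[:,:,::-1]);cv2.imwrite('pics/l.png',cv2.resize(im[155:215,235:305,::-1],None,fx=10,fy=10,interpolation=cv2.INTER_CUBIC))
"
```

```text
t 8.57 p [0.5541 0.1277 0.1496] x [ 0.0048 -0.0032 -1.    ] az 40.12 F [ 0.76 -0.14 -0.38] w 0.0101 q [-0.56  0.28  0.29  1.75 -0.08  1.12  0.46]
```

View pics/l.png

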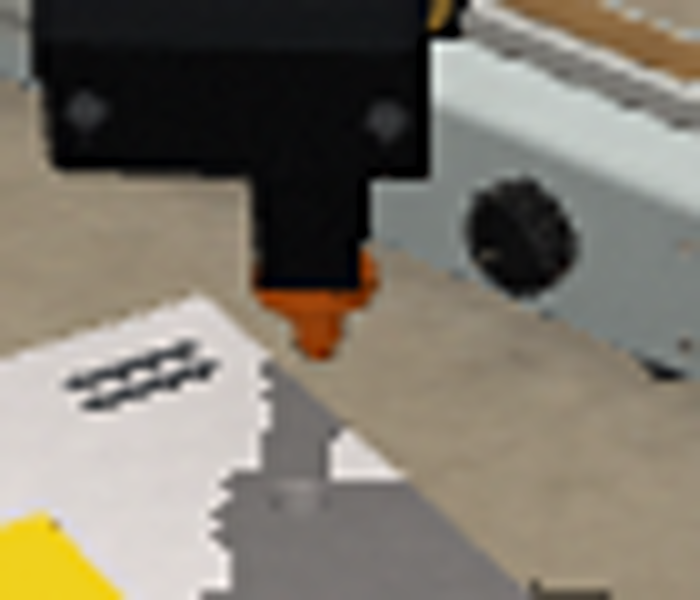

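```bash
python3 -c "
from h import *
t=np.array([.5541,.1277,.1496])
R=target_rot(np.radians(40.1)).as_matrix()
for dz in (.022,.0291,.0396): print(dz,(proj('scene',t-[0,0,dz])-[235,155]+.5)*10-.5)
for z in(.0095,-.0095): print((proj('scene',t-[0,0,.022]+R[:,2]*z-R[:,1]*.006)-[235,155]+.5)*10-.5)
print((proj('scene',[.5545,.1388,.06])-[235,155]+.5)*10-.5)
st();plan([(.5545,.1388,.12)],40.1,0,step=12)"
```

```text
0.022 [[307.2863675  259.37501451]]
0.0291 [[308.92869842 287.51643824]]
0.0396 [[311.33322937 328.71819796]]
[[347.57028786 275.0581461 ]]
[[259.95720726 272.09629715]]
[[290.32083274 498.86957915]]
t 8.62 p [0.5541 0.1275 0.1496] x [ 0.0049 -0.0033 -1.    ] az 39.85 F [ 0.89 -0.27 -0.13] w 0.01 q [-0.56  0.28  0.29  1.75 -0.08  1.12  0.46]
3 rows
-0.01,0.01,0,0.45,0.11,-0.13,0, 0,0,0,0.45,0.12,-0.13,0, 0,0,0,0.28,0.07,-0.08,0
```

{"api": "arm_command", "payload": {"targets": [-0.01, 0.01, 0, 0.45, 0.11, -0.13, 0, 0, 0, 0, 0.45, 0.12, -0.13, 0, 0, 0, 0, 0.4, 0.07, -0.08, 0, 0, 0, 0, 0.0, 0, 0, 0]}}

```text
time: 8.95
ee_pos: [0.5544, 0.1389, 0.1138]
eef_rot: [0.301, 0.641, -0.299, 0.639]
ft_force: [-0.9, 1.0, -2.2]
width: 0.0094
```

```bash
python3 -c "
from h import *
st();plan([(.5548,.1385,.112)],40.1,0,step=12)"
```

```text
t 8.95 p [0.5544 0.1389 0.1138] x [-4.0e-04  3.5e-03 -1.0e+00] az 39.72 F [-0.94  1.   -2.24] w 0.0094 q [-0.56  0.33  0.28  1.77 -0.11  1.06  0.45]
1 rows
-0.01,0,0,0.07,0,0.02,0
```

{"api": "arm_command", "payload": {"targets": [0, 0, 0, 0, 0, 0, 0, 0, 0, 0, 0, 0, 0, 0]}}

```text
time: 9.12
ee_pos: [0.5536, 0.1392, 0.112]
eef_rot: [0.301, 0.641, -0.3, 0.639]
ft_force: [0.3, 0.3, 0.5]
width: 0.0096
```

```bash
python3 -c "
from h import *
import cv2
st()
im=camera('scene');cv2.imwrite('pics/m0.png',im[:,:,::-1]);cv2.imwrite('pics/m.png',cv2.resize(im[175:215,240:290,::-1],None,fx=14,fy=14,interpolation=cv2.INTER_CUBIC))
"
```

```text
t 9.12 p [0.5536 0.1392 0.112 ] x [-0.003   0.0022 -1.    ] az 39.69 F [0.29 0.28 0.47] w 0.0096 q [-0.56  0.33  0.28  1.77 -0.11  1.05  0.45]
```

View pics/m.png

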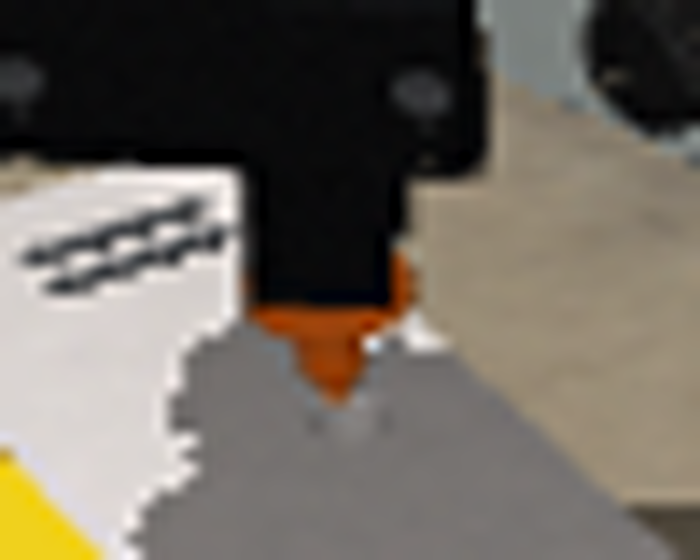

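{"api": "arm_command", "payload": {"targets": [0, 0, 0, 0, 0.03, 0.04, 0, 0, 0, 0, 0.0, 0, 0, 0]}}

```text
time: 9.33
ee_pos: [0.5552, 0.1389, 0.1127]
eef_rot: [0.301, 0.641, -0.3, 0.639]
ft_force: [-0.2, -1.1, -0.3]
width: 0.01
```

```bash
python3 -c "
from h import *
st();plan([(.555,.1386,.106)],40.1,0,step=12)"
```

```text
t 9.33 p [0.5552 0.1389 0.1127] x [-0.002   0.0025 -1.    ] az 39.67 F [-0.22 -1.09 -0.29] w 0.01 q [-0.56  0.33  0.28  1.77 -0.11  1.06  0.45]
1 rows
-0.01,0,0,0.27,-0.02,0,0
```

{"api": "arm_command", "payload": {"targets": [0, 0, 0, 0.2, -0.01, 0, 0, 0, 0, 0, 0.1, 0, 0, 0, 0, 0, 0, 0, 0, 0, 0]}}

```text
time: 9.58
ee_pos: [0.5557, 0.1387, 0.1055]
eef_rot: [0.302, 0.64, -0.3, 0.639]
ft_force: [0.3, 0.1, -0.6]
width: 0.0099
```

```bash
python3 -c "
from h import *
import cv2
st()
im=camera('scene');cv2.imwrite('pics/n0.png',im[:,:,::-1]);cv2.imwrite('pics/n.png',cv2.resize(im[175:215,240:290,::-1],None,fx=14,fy=14,interpolation=cv2.INTER_CUBIC))
"
```

```text
t 9.58 p [0.5557 0.1387 0.1055] x [-2.0e-04  3.1e-03 -1.0e+00] az 39.65 F [ 0.26  0.05 -0.59] w 0.0099 q [-0.56  0.34  0.28  1.78 -0.11  1.04  0.46]
```

View pics/n.png

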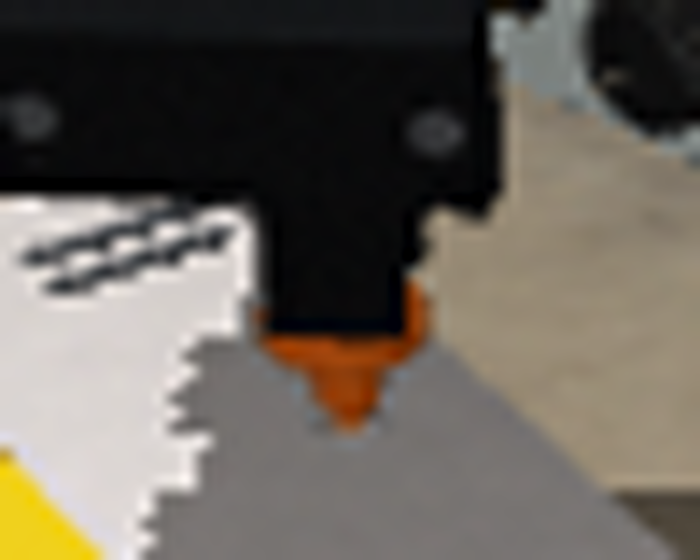

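{"api": "arm_command", "payload": {"targets": [0, 0, 0, 0.1, 0, -0.01, 0, 0, 0, 0, 0.08, 0, 0, 0, 0, 0, 0, 0, 0, 0, 0]}}

```text
time: 9.88
ee_pos: [0.5556, 0.1389, 0.1008]
eef_rot: [0.302, 0.64, -0.3, 0.639]
ft_force: [0.3, -0.9, -0.5]
width: 0.0098
```

{"api": "arm_command", "payload": {"targets": [0, 0, 0, 0.12, 0, 0, 0, 0, 0, 0, 0.08, 0, 0, 0, 0, 0, 0, 0, 0, 0, 0]}}

```text
time: 10.13
ee_pos: [0.5556, 0.1389, 0.0952]
eef_rot: [0.302, 0.64, -0.3, 0.639]
ft_force: [0.3, -0.1, -0.6]
width: 0.0101
```

{"api": "arm_command", "payload": {"targets": [0, 0, 0, 0.1, 0, 0, 0, 0, 0, 0, 0.06, 0, 0, 0, 0, 0, 0, 0, 0, 0, 0]}}

```text
time: 10.38
ee_pos: [0.5555, 0.1389, 0.0907]
eef_rot: [0.302, 0.64, -0.3, 0.639]
ft_force: [-0.0, -0.2, -0.2]
width: 0.0099
```

```bash
python3 -c "
from h import *
import cv2
st()
im=camera('scene');cv2.imwrite('pics/o0.png',im[:,:,::-1]);cv2.imwrite('pics/o.png',cv2.resize(im[175:215,240:290,::-1],None,fx=14,fy=14,interpolation=cv2.INTER_CUBIC))
"
```

```text
t 10.38 p [0.5555 0.1389 0.0907] x [-2.0e-04  3.2e-03 -1.0e+00] az 39.64 F [-0.   -0.17 -0.16] w 0.0099 q [-0.56  0.36  0.28  1.79 -0.12  1.01  0.46]
```

View pics/o.png

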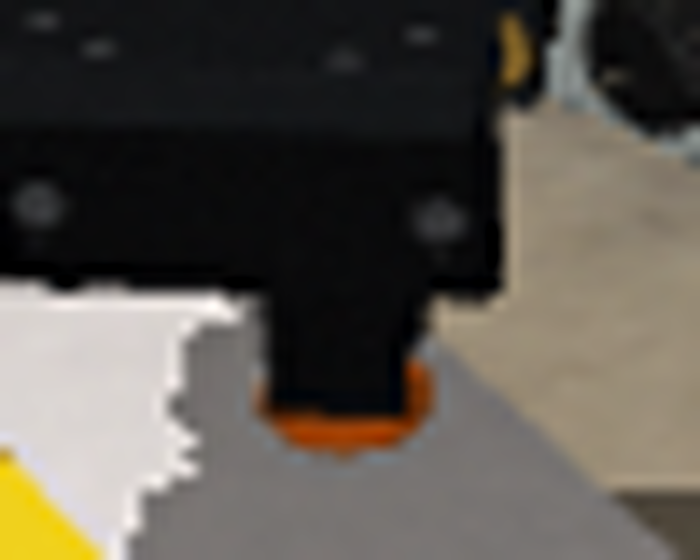

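{"api": "arm_command", "payload": {"targets": [0, 0, 0, 0.05, 0, 0, 0, 0, 0, 0, 0.02, 0, 0, 0, 0, 0, 0, 0, 0, 0, 0]}}

```text
time: 10.68
ee_pos: [0.5557, 0.139, 0.0891]
eef_rot: [0.302, 0.64, -0.3, 0.639]
ft_force: [-1.0, 0.6, 0.5]
width: 0.01
```

{"api": "arm_command", "payload": {"targets": [0, 0, 0, 0.03, 0, 0, 0, 0, 0, 0, 0.0, 0, 0, 0, 0, 0, 0, 0, 0, 0, 0]}}

```text
time: 10.93
ee_pos: [0.5558, 0.139, 0.0886]
eef_rot: [0.302, 0.64, -0.3, 0.64]
ft_force: [-0.3, 0.5, 0.4]
width: 0.01
```

{"api": "arm_command", "payload": {"targets": [0, 0, 0, 0.03, 0, 0, 0, 0, 0, 0, 0, 0, 0, 0, 0, 0, 0, 0, 0, 0, 0.3, 0, 0, 0, 0, 0, 0, 0.4, 0, 0, 0, 0, 0, 0, 0.4, 0, 0, 0, 0, 0, 0, 0.4]}}

```text
time: 11.43
ee_pos: [0.556, 0.139, 0.088]
eef_rot: [0.302, 0.64, -0.3, 0.64]
ft_force: [-0.2, -0.0, 0.2]
width: 0.0289
```

{"api": "arm_command", "payload": {"targets": [0, 0, 0, -0.3, 0, 0, 0.4, 0, 0, 0, -0.8, 0, 0, 0.4, 0, 0, 0, -1, 0, 0, 0.4, 0, 0, 0, -1, 0, 0, 0.4, 0, 0, 0, 0, 0, 0, 0.4]}}

```text
time: 11.85
ee_pos: [0.5548, 0.1382, 0.1687]
eef_rot: [0.301, 0.641, -0.301, 0.639]
ft_force: [0.8, 0.4, 0.6]
width: 0.0345
```

```bash
python3 -c "
from h import *
import cv2
st()
im=camera('scene');cv2.imwrite('pics/p0.png',im[:,:,::-1]);cv2.imwrite('pics/p.png',cv2.resize(im[175:215,240:290,::-1],None,fx=14,fy=14,interpolation=cv2.INTER_CUBIC))
"
```

```text
t 11.85 p [0.5548 0.1382 0.1687] x [-0.0026  0.0018 -1.    ] az 39.61 F [0.75 0.39 0.63] w 0.0345 q [-0.57  0.27  0.29  1.72 -0.09  1.17  0.44]
```

View pics/p.png

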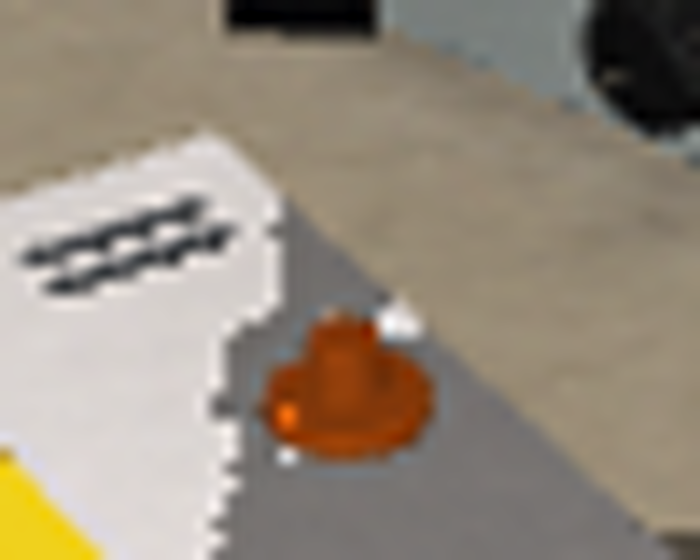

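{"api": "arm_command", "payload": {"targets": [0, 0, 0, 0.6, 0.01, 0.02, 0, 0, 0, 0, 0.6, 0, 0, 0, 0, 0, 0, 0.6, 0, 0, 0, 0, 0, 0, 0.4, 0, 0, 0, 0, 0, 0, 0, 0, 0, 0, 0, 0, 0, 0, 0, 0, 0]}}

```text
time: 12.4
ee_pos: [0.5542, 0.1379, 0.1097]
eef_rot: [0.301, 0.641, -0.301, 0.638]
ft_force: [-0.4, 0.4, 0.5]
width: 0.0041
```

```bash
python3 -c "
from h import *
import cv2
st();plan([(.5557,.1389,.1)],39.6,0,step=12)
im=camera('scene');cv2.imwrite('pics/q0.png',im[:,:,::-1]);cv2.imwrite('pics/q.png',cv2.resize(im[175:215,240:290,::-1],None,fx=14,fy=14,interpolation=cv2.INTER_CUBIC))
"
```

```text
t 12.4 p [0.5542 0.1379 0.1097] x [-0.0035  0.0018 -1.    ] az 39.63 F [-0.44  0.42  0.53] w 0.0041 q [-0.56  0.33  0.28  1.77 -0.11  1.05  0.45]
1 rows
0,0,0,0.39,0.07,0.01,0
```

View pics/q.png

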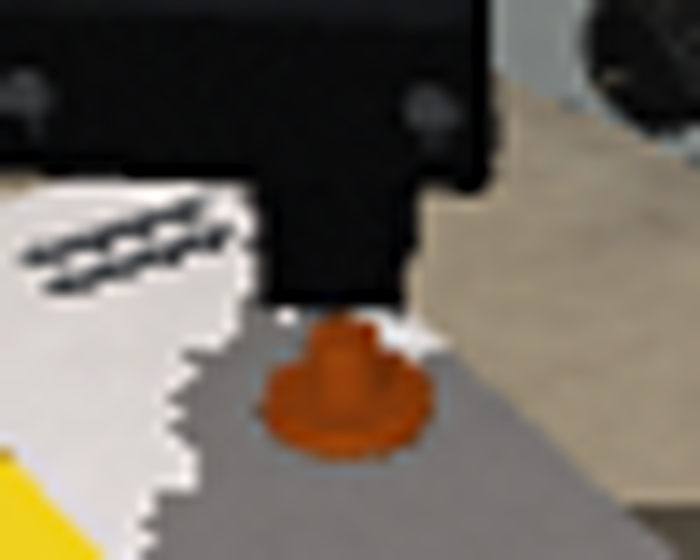

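{"api": "arm_command", "payload": {"targets": [0, 0, 0, 0.1, 0.06, 0.03, 0, 0, 0, 0, 0.1, 0, 0, 0, 0, 0, 0, 0.1, 0, 0, 0, 0, 0, 0, 0, 0, 0, 0]}}

```text
time: 12.78
ee_pos: [0.557, 0.1387, 0.1036]
eef_rot: [0.302, 0.641, -0.3, 0.639]
ft_force: [0.0, 0.0, -0.1]
width: 0.0005
```

{"api": "arm_command", "payload": {"targets": [0, 0, 0, 0.1, -0.03, 0, 0, 0, 0, 0, 0.08, 0, 0, 0, 0, 0, 0, 0, 0, 0, 0]}}

```text
time: 13.03
ee_pos: [0.5567, 0.1383, 0.0991]
eef_rot: [0.302, 0.64, -0.3, 0.639]
ft_force: [-0.5, 0.7, 0.0]
width: -0.0
```

{"api": "arm_command", "payload": {"targets": [0, 0, 0, 0.06, -0.01, -0.02, 0, 0, 0, 0, 0.06, 0, 0, 0, 0, 0, 0, 0, 0, 0, 0]}}

```text
time: 13.28
ee_pos: [0.5565, 0.1386, 0.0964]
eef_rot: [0.302, 0.64, -0.3, 0.64]
ft_force: [-1.0, 1.0, 2.7]
width: 0.0004
```

{"api": "arm_command", "payload": {"targets": [0, 0, 0, 0.08, 0, 0, 0, 0, 0, 0, 0, 0, 0, 0]}}

```text
time: 13.45
ee_pos: [0.5567, 0.1386, 0.0949]
eef_rot: [0.302, 0.64, -0.3, 0.64]
ft_force: [-1.8, -0.9, 4.9]
width: 0.0005
```

{"api": "arm_command", "payload": {"targets": [0, 0, 0, 0.08, 0, 0, 0, 0, 0, 0, 0, 0, 0, 0]}}

```text
time: 13.62
ee_pos: [0.5568, 0.1386, 0.0936]
eef_rot: [0.303, 0.64, -0.299, 0.64]
ft_force: [-1.8, -1.1, 6.3]
width: 0.0002
```

{"api": "arm_command", "payload": {"targets": [0, 0, 0, 0.08, 0, 0, 0, 0, 0, 0, 0, 0, 0, 0]}}

```text
time: 13.78
ee_pos: [0.5569, 0.1386, 0.0926]
eef_rot: [0.303, 0.64, -0.299, 0.64]
ft_force: [-3.2, -0.9, 6.9]
width: 0.0005
```

{"api": "arm_command", "payload": {"targets": [0, 0, 0, 0.08, -0.01, -0.01, 0, 0, 0, 0, 0, 0, 0, 0]}}

```text
time: 13.95
ee_pos: [0.5569, 0.1386, 0.0918]
eef_rot: [0.303, 0.64, -0.299, 0.64]
ft_force: [-3.2, -1.7, 6.9]
width: 0.0004
```

{"api": "arm_command", "payload": {"targets": [0, 0, 0, 0.08, -0.01, -0.01, 0, 0, 0, 0, 0, 0, 0, 0]}}

```text
time: 14.12
ee_pos: [0.557, 0.1386, 0.091]
eef_rot: [0.303, 0.64, -0.299, 0.64]
ft_force: [-3.3, -2.3, 6.8]
width: 0.0002
```

{"api": "arm_command", "payload": {"targets": [0, 0, 0, 0.1, -0.02, -0.02, 0, 0, 0, 0, 0.06, 0, 0, 0, 0, 0, 0, 0, 0, 0, 0]}}

```text
time: 14.37
ee_pos: [0.5572, 0.1387, 0.0889]
eef_rot: [0.304, 0.639, -0.298, 0.64]
ft_force: [-3.8, -1.4, 7.0]
width: 0.0006
```

{"api": "arm_command", "payload": {"targets": [0, 0, 0, 0.1, -0.02, -0.02, 0, 0, 0, 0, 0.06, 0, 0, 0, 0, 0, 0, 0, 0, 0, 0]}}

```text
time: 14.62
ee_pos: [0.5572, 0.1387, 0.0867]
eef_rot: [0.305, 0.639, -0.298, 0.641]
ft_force: [-3.2, -0.4, 7.8]
width: 0.0002
```

{"api": "arm_command", "payload": {"targets": [0, 0, 0, 0.1, -0.02, -0.02, 0, 0, 0, 0, 0.06, 0, 0, 0, 0, 0, 0, 0, 0, 0, 0]}}

```text
time: 14.87
ee_pos: [0.5571, 0.1386, 0.0845]
eef_rot: [0.305, 0.638, -0.298, 0.641]
ft_force: [-3.1, -1.5, 7.3]
width: 0.0007
```

```bash
python3 -c "
from h import *
st()"
```

```text
t 14.87 p [0.5571 0.1386 0.0845] x [ 0.0081  0.008  -0.9999] az 39.51 F [-3.14 -1.47  7.29] w 0.0007 q [-0.55  0.36  0.28  1.8  -0.12  0.99  0.46]
```

{"api": "arm_command", "payload": {"targets": [0, 0, 0, 0.08, -0.01, -0.01, 0, 0, 0, 0, 0.04, 0, 0, 0, 0, 0, 0, 0, 0, 0, 0]}}

```text
time: 15.12
ee_pos: [0.5571, 0.1387, 0.0833]
eef_rot: [0.306, 0.638, -0.298, 0.641]
ft_force: [-3.6, -0.9, 8.2]
width: 0.0006
```

{"api": "arm_command", "payload": {"targets": [0, 0, 0, 0.08, -0.01, -0.01, 0, 0, 0, 0, 0, 0, 0, 0]}}

```text
time: 15.28
ee_pos: [0.5571, 0.1386, 0.0828]
eef_rot: [0.306, 0.638, -0.297, 0.641]
ft_force: [-4.4, -0.8, 9.3]
width: 0.0005
```

Force is rising past the plateau: end stop near. A bit more to make sure.

{"api": "arm_command", "payload": {"targets": [0, 0, 0, 0.08, -0.01, -0.01, 0, 0, 0, 0, 0, 0, 0, 0]}}

```text
time: 15.45
ee_pos: [0.5572, 0.1386, 0.0823]
eef_rot: [0.307, 0.638, -0.297, 0.641]
ft_force: [-4.4, -1.6, 9.1]
width: 0.0003
```

{"api": "arm_command", "payload": {"targets": [0, 0, 0, 0.08, -0.01, -0.01, 0, 0, 0, 0, 0, 0, 0, 0]}}

```text
time: 15.62
ee_pos: [0.5571, 0.1386, 0.082]
eef_rot: [0.307, 0.638, -0.297, 0.641]
ft_force: [-5.0, -1.4, 10.5]
width: 0.0003
```

{"api": "arm_command", "payload": {"targets": [0, 0, 0, -0.2, 0, 0, 0, 0, 0, 0, -0.5, 0, 0, 0, 0, 0, 0, -1, 0, 0, 0, 0, 0, 0, -1, 0, 0, 0, 0, 0, 0, -1, 0, 0, 0, 0, 0, 0, 0, 0, 0, 0]}}

```text
time: 16.12
ee_pos: [0.5551, 0.1372, 0.1796]
eef_rot: [0.306, 0.638, -0.298, 0.641]
ft_force: [0.6, 0.1, 0.7]
width: 0.0004
```

```bash
python3 -c "
from h import *
import cv2
st()
im=camera('scene');cv2.imwrite('pics/r0.png',im[:,:,::-1]);cv2.imwrite('pics/r.png',cv2.resize(im[155:215,220:290,::-1],None,fx=10,fy=10,interpolation=cv2.INTER_CUBIC))
"
```

```text
t 16.12 p [0.5551 0.1372 0.1796] x [ 0.0084  0.0095 -0.9999] az 39.42 F [0.58 0.09 0.71] w 0.0004 q [-0.57  0.25  0.29  1.72 -0.09  1.17  0.44]
```

View pics/r.png

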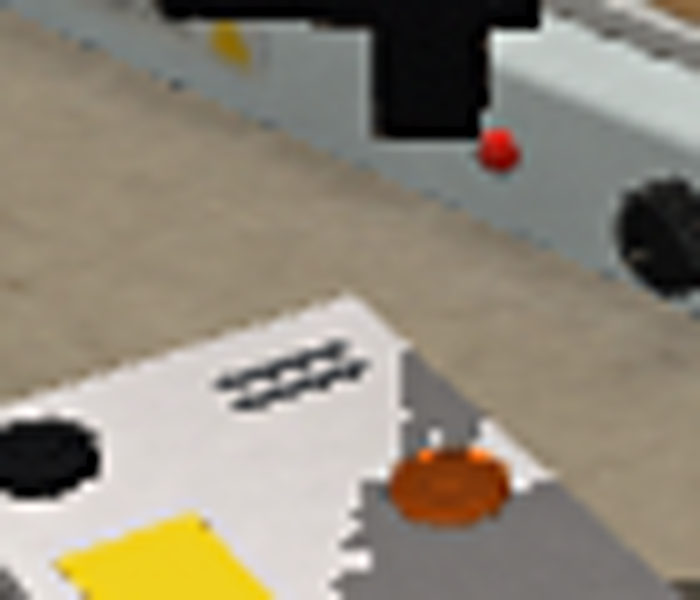

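```bash
python3 -c "
from h import *
print(close_job())"
```

```text
the job is handed in; nothing more can be done
None
```

The orange rivet is in the empty hole (hole_2) with its pin pressed home, and I handed the job in at about 16 s of the 53 s allowed. `close_job()` gives no verdict, so this rests on my own readings and pictures.

- **Placing:** I took the rivet by its pin from the block and lowered it into the hole. No clear vertical force showed on the way down. The picture after release showed the collar lying on the cover with the pin still up.
- **Pressing:** With shut fingers, the cover first gave about 4 mm. The force then held at about 7–8 N over roughly 10 mm of travel, and rose to 10.5 N at the cover's own stiffness, which marks the end stop. The highest vertical reading was 10.5 N and sideways about 5 N, both well under 20 N.
- **Last check:** The final picture shows the collar flat and the pin flush, like the black rivets. The gripper hangs clear, with its fingertips about 9 cm above the rivet. I did not measure the pin's final depth directly, nor re-check the bystanders in a full picture; the arm went nowhere near them.
- **Disagreements:** The two cameras differed by about 3–4 mm. I settled this by averaging them and checking against where the gripper actually took the rivet. The finger opening read 9.4–10.9 mm on the 12 mm pin. I took that as the pads giving under grip force, because it shrank as I gripped harder.

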